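Reload the wipe roll behind the hutch's sliding guard

TASK

Raise the hutch's clear sliding guard by its handle, right up to the top, and stand the paper roll upright on the blue spindle inside, fully down on the spindle's foot. Then lower the guard gently until it is fully shut and let go. Leave the bottle, the bowl and the wooden arch block where they are.

Things in the scene. Friction and masses are not known exactly. Their poses are not given: they have to be found in the camera images.
- hutch: White fixed hutch, 190 deep (x) by 360 wide (y), open front (its -x side) facing across the table to the robot's left. Origin under its middle on the table, z up. Floor top z=10; clear side walls inside at y=+-158; rod roof (closed to the gripper) z=258 to 272; rods close the back at x=90. Guide posts at x=-100, y=+-173, 530 high, crossbar on top. The guard slides in the plane x=-100.
- sash (a joint): Height of the guard, m: 0 = shut (lower edge on the hutch floor, 10 mm above the table), 0.24 = fully up (lower edge 250 mm above the table). Clear panel in a yellow frame, 312 wide, 245 high, 10 thick, 0.35 kg; a stiff slide holds it wherever it is left; raising takes about 9 N, lowering about 2 N.
- sash_handle (a point): Middle of the upright black bar of the guard's D handle: bar 12 mm thick, 80 long (vertical, its z), 40 in front (-x) of the guard's plane (35 clear of its face), with level legs back to the guard at both ends. 85 mm above the table when shut; moves with the guard. Axes as the hutch's.
- roll: White paper roll standing upright on the table: 62 mm diameter, 70 high, 0.09 kg, card core with a clear bore of 39 diameter right through. Origin at the centre of its underside, z up along its axis.
- spindle: Blue spindle fixed on the hutch floor, left or right of the middle: foot disc 68 diameter, 6 thick, then a post 24 diameter whose tapered top is 31 above the origin. Origin at the centre of the foot's underside, 10 mm above the table; the roll's underside rests 6 mm above the origin when fully down.
- bottle: Green closed bottle with a white cap standing on the hutch floor, on the other side from the spindle: 46 diameter, 110 high. Origin at the centre of its underside. Leave alone.
- bowl: Aluminium bowl on the table, rim diameter 104, 45 high. Origin under its centre. Leave alone.
- block: Wooden arch block on the table, 90 long (its x), 45 wide (y), 65 high. Origin under its centre. Leave alone.
Not all that is in view belongs to the job. Leave any purple look-alike of the roll alone.

How it is judged:
By the outcome, as a careful person would: the job done as asked, in the order asked, and still so for the second after the job is handed in, with the robot touching nothing.
It also fails if it takes over 66 s, if anything falls off the work surface, if the arm or the gripper's body presses on something with over 40 N, if the wrist force passes 120 N, or if a joint passes its speed limit or range.

ROBOT

A 6-joint arm with a two-finger parallel gripper is mounted at the origin on the work surface. World frame = base frame: x ahead of the robot, y to its left, z up, the work surface at z = 0. Lengths are in m, angles in rad, forces in N, time in s.
With the tool pointing down it reaches from about 0.3 to 0.825 m from the base axis. Payload 5.4 kg.
Tool frame: the origin (TCP) lies midway between the tips of the shut fingers; the grasp point (between the pads) lies 19 mm behind it (bot.pinch_z is the distance from the TCP to the grasp point, in m); z points along the fingers, y is the line along which they close (so a half turn about z gives the same grasp; the last joint's range is limited). The gripper opens to 92 mm and grips with 3 to 60 N. Pads are 20 mm wide; open, the fingers measure 128 mm over their backs; the gripper's body (75 mm by 189 mm) begins 69 mm behind the grasp point.
Start: joints at [-1.539, 0.158, 1.597, -0, 1.386, -0.21], TCP at [0.138, -0.558, 0.188] pointing down, gripper open.
Joint ranges: [-2.91, 2.91], [-0.94, 2.29], [0.18, 2.7], [-1.29, 4.43], [0.17, 2.64], [-3, 3]. Speed limits (rad/s): [2.57, 2.57, 3.14, 3.14, 3.14, 3.14].

INTERFACE

Orientations are given as a unit quaternion [w, x, y, z].
In Python, from plant import bot gives the robot as it stands.
- The arm moves only by the tool jog_arm, never from a script. Its argument "targets" is a list that holds one entry, the list of rows, each a list of 5 numbers: the finger opening in mm, from 0 to 91.9, then the shift along the tool's x, y, z in mm, then the turn about the tool's z in rad. A call has 1 to 5 rows; each row is the pose to reach, as a shift and turn from the pose commanded when the call began, along the tool's axes at that moment; what a row does not reach only later rows make up. A row lasts 1/8 s, in which the tool goes at most 62.5 mm and 10.7 degrees, less where a joint would pass 70% of its speed; a pose out of reach is approached as far as the arm can. A call with a gripper value outside its range is refused whole. The fingers move at their own pace and stop on an object; "newtons" is the grip in N (left out, the last holds). Time passes only in rows, so rows that repeat a pose let the fingers close. It gives the time, the measured TCP pose, the force, the opening and the grip force at its end, in the units of the state.
- bot.state(): the state, without advancing time (a new reading comes with each control period).
- bot.read_camera(name): name is "scene" or "top" or "wrist"; returns a dict with "image" (400x640x3 uint8, red, green, blue), "z_map" (400x640 float32, m along the optical axis (not along the pixel's ray), 0 where there is no reading), "K" (3x3 intrinsics, pixels), "k1" (the pictures are not rectified: a ray, as slopes to the right and down, at radius r is drawn at 1 + k1 r^2 times it, then the intrinsics apply), "rvec" (rotation vector, rad) and "tvec" (3), from world to camera coordinates, as OpenCV has them. Camera axes: x right, y down, z forward; pixel columns grow to the right and rows downward; lengths in m; the calibration is good to about 2 mm. A picture is of the moment at which its call begins.
- bot.hand_in(): hands the job in; it is judged then, once.
The state is a dict: "time_s": time; "joint_positions": joint angles; "qd": joint speeds; "effort": joint torques, N m; "tcp_pos": TCP position; "eef_rot": TCP orientation; "contact_force": force on the tool from outside, world axes, zero at the start; "ft_torque": the same for the moment, N m; "grip_width": finger opening in m; "finger_force": force on a finger pad.
Only numpy, scipy, OpenCV 4.12 (cv2) and the standard library are available. Lean on these libraries where they do the work, as an engineer would, in place of code of your own. Each camera call takes 0.05 s, during which the arm holds its last target. There are 200 camera calls.

## Working session

There is one attempt and no reset: what is moved stays moved. The work goes in short steps, Python scripts to look and compute and a tool call to move; the robot and the scene stay as the last step left them, time stands still between calls to the robot, and variables do not carry over. Pictures are saved under pics/ and viewed, at most 10 in all, crops included, and the job is handed in when it is done.

Besides the shell and the picture viewer there is one more tool, called after "Emit:" by a JSON object that holds its "op" and its "data". jog_arm: Moves the arm, as the interface text tells. Its arguments: {"type":"object","properties":{"targets":{"type":"array","items":{"type":"array","items":{"type":"array","items":{"type":"number"}}}},"newtons":{"type":"number"}},"required":["targets"]}

```bash
mkdir -p pics; ls; cat > h.py <<'E'
import numpy as np, cv2
from scipy.spatial.transform import Rotation as R
from plant import bot
def cam(n):
    c=bot.read_camera(n); c['R']=cv2.Rodrigues(np.array(c['rvec'],float))[0]; c['t']=np.array(c['tvec'],float).ravel(); return c
def world(c,uv=None):
    """world xyz for all pixels (400x640x3), nan where no depth"""
    v,u=np.mgrid[0:400,0:640].astype(np.float32)
    d=np.array([c['k1'],0,0,0],float)
    p=cv2.undistortPoints(np.stack([u.ravel(),v.ravel()],1)[:,None],np.array(c['K'],float),d)[:,0].reshape(400,640,2)
    z=np.where(c['z_map']>0,c['z_map'],np.nan)
    P=np.dstack([p[...,0]*z,p[...,1]*z,z])
    return (P-c['t'])@c['R']
def save(im,n): cv2.imwrite('pics/'+n+'.png',im[...,::-1])
E
python3 - <<'E'
from h import *
for n in ('scene','top'):
    c=cam(n); save(c['image'],n+'1'); np.savez(n+'.npz',W=world(c),im=c['image'])
    print(n,-c['R'].T@c['t'],c['R'][2])
print(bot.state())
E
```

```text
pics
scene [ 0.87572411 -0.50176029  0.75646973] [-0.42447248  0.55047809 -0.71888594]
top [0.30331036 0.03874463 1.08033502] [ 0.18116617 -0.01375143 -0.98335635]
{'time_s': 0.1, 'joint_positions': array([-1.53908950e+00,  1.58978735e-01,  1.59809013e+00,  2.60016504e-05,
        1.38620085e+00, -2.10106444e-01]), 'qd': array([-0.00012015, -0.00174924, -0.00367083, -0.00051909, -0.00021998,
        0.00024593]), 'effort': array([ 8.97817135e-04, -3.86506176e+01, -3.22958922e+01,  7.03987805e-02,
        3.39991786e-02, -4.96955863e-05]), 'tcp_pos': array([ 0.13765676, -0.55765956,  0.18712961]), 'eef_rot': array([-8.34060203e-04,  9.92699632e-01,  1.20609853e-01,  8.74249050e-05]), 'contact_force': array([0.31041161, 0.64787873, 0.58835792]), 'ft_torque': array([-0.07394427, -0.01185903, -0.0093011 ]), 'finger_force': 0.0, 'grip_width': 0.0918242692711086}
```

View pics/scene1.png

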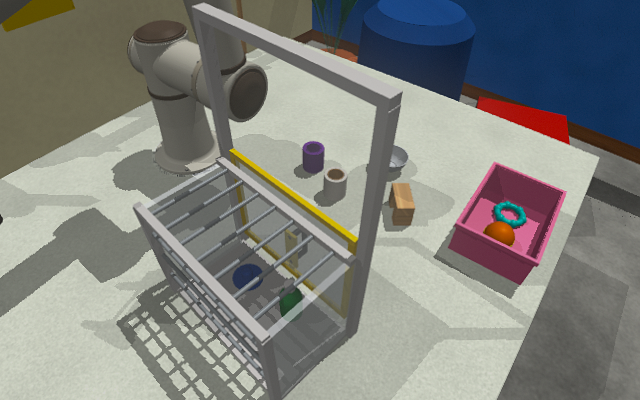

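View pics/top1.png

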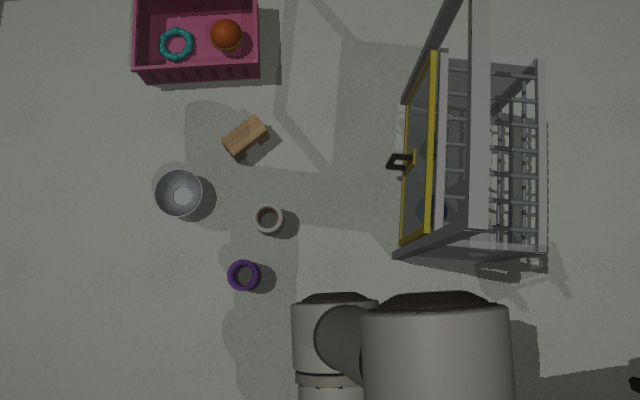

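Candidates for the roll: white roll at top (270,219) / scene (335,182); purple look-alike at top (243,275) / scene (313,156); bowl at top (180,193). I choose the white one. The handle is at top (400,160), the blue spindle behind the guard near (435,208), and the bottle on the far side.

```bash
python3 - <<'E'
from h import *
for n in('scene','top'):
    d=np.load(n+'.npz');W=d['W'];im=d['im'].astype(int);r,g,b=im[...,0],im[...,1],im[...,2]
    hsv=cv2.cvtColor(d['im'],cv2.COLOR_RGB2HSV).astype(int);H,S,V=hsv[...,0],hsv[...,1],hsv[...,2]
    v,u=np.mgrid[0:400,0:640]
    reg={'scene':(u>140)&(u<400)&(v>140),'top':(u>380)&(u<500)}[n]
    ok=np.isfinite(W[...,2])
    def rep(k,m):
        P=W[m&ok]
        if len(P): print(n,k,len(P),np.round(np.percentile(P,[2,50,98],axis=0),3).tolist())
    rep('yellow',reg&(abs(H-25)<5)&(S>180))
    rep('blue',reg&(abs(H-115)<10)&(S>110)&(V>40))
    rep('green',reg&(abs(H-70)<15)&(S>110))
    rep('black',reg&(V<45)&(u<430)&(v<240)&(v>140)&(W[...,2]>0.03)&(n=='top'))
    box={'scene':(320,165,350,200),'top':(250,200,290,240)}[n]
    m=(u>box[0])&(u<box[2])&(v>box[1])&(v<box[3])&(W[...,2]>0.062)&(W[...,2]<.08)
    rep('roll',m)
    P=W[m][:,:2].astype(np.float32); print('rollcircle',cv2.minEnclosingCircle(P))
    # hutch structure by height
    for a,bb in((.25,.28),(.5,.56)):
        m=(W[...,2]>a)&(W[...,2]<bb)&(W[...,1]<-.1)&(S<60)&((n=='top')&(u>395)&(v<275)|(n=='scene')&(v>0)&(u>130)&(u<410))
        if m.any():
            r_=cv2.minAreaRect(W[m][:,:2].astype(np.float32)); print(n,a,m.sum(),np.round(cv2.boxPoints(r_),3).tolist())
    s=d['im'][140:340,120:400] if n=='scene' else d['im'][30:280,230:560]
    if n=='scene': s1=cv2.resize(s,None,fx=2.8,fy=2.8,interpolation=cv2.INTER_CUBIC);save(s1,'crop_scene')
E
```

```text
scene yellow 826 [[0.396, -0.172, 0.05], [0.565, -0.158, 0.287], [0.691, -0.138, 0.289]]
scene blue 432 [[0.434, -0.244, 0.014], [0.463, -0.219, 0.018], [0.494, -0.183, 0.043]]
scene green 169 [[0.585, -0.237, 0.052], [0.603, -0.229, 0.085], [0.613, -0.217, 0.099]]
scene roll 257 [[0.419, 0.1, 0.063], [0.449, 0.126, 0.07], [0.476, 0.157, 0.073]]
rollcircle ((0.44716355204582214, 0.1302391141653061), 0.031826335936784744)
scene 0.25 10420 [[0.34599998593330383, -0.35100001096725464], [0.7089999914169312, -0.37400001287460327], [0.7229999899864197, -0.1599999964237213], [0.36000001430511475, -0.13600000739097595]]
scene 0.5 5709 [[0.3580000102519989, -0.14900000393390656], [0.7200000286102295, -0.1850000023841858], [0.7229999899864197, -0.1599999964237213], [0.36000001430511475, -0.12399999797344208]]
top yellow 14 [[0.394, -0.156, 0.198], [0.496, -0.15, 0.287], [0.545, -0.137, 0.289]]
top blue 61 [[0.434, -0.246, 0.012], [0.458, -0.218, 0.017], [0.494, -0.208, 0.041]]
top green 1 [[0.576, -0.212, 0.077], [0.576, -0.212, 0.077], [0.576, -0.212, 0.077]]
top black 275 [[0.387, -0.149, 0.076], [0.542, -0.13, 0.141], [0.549, -0.11, 0.223]]
top roll 460 [[0.418, 0.1, 0.064], [0.446, 0.129, 0.07], [0.475, 0.157, 0.074]]
rollcircle ((0.4467844069004059, 0.12783893942832947), 0.03105025738477707)
top 0.25 7745 [[0.3409999907016754, -0.3409999907016754], [0.7020000219345093, -0.37700000405311584], [0.7229999899864197, -0.16099999845027924], [0.3630000054836273, -0.125]]
top 0.5 5523 [[0.3610000014305115, -0.14900000393390656], [0.6399999856948853, -0.17599999904632568], [0.6420000195503235, -0.15199999511241913], [0.3630000054836273, -0.125]]
```

View pics/crop_scene.png

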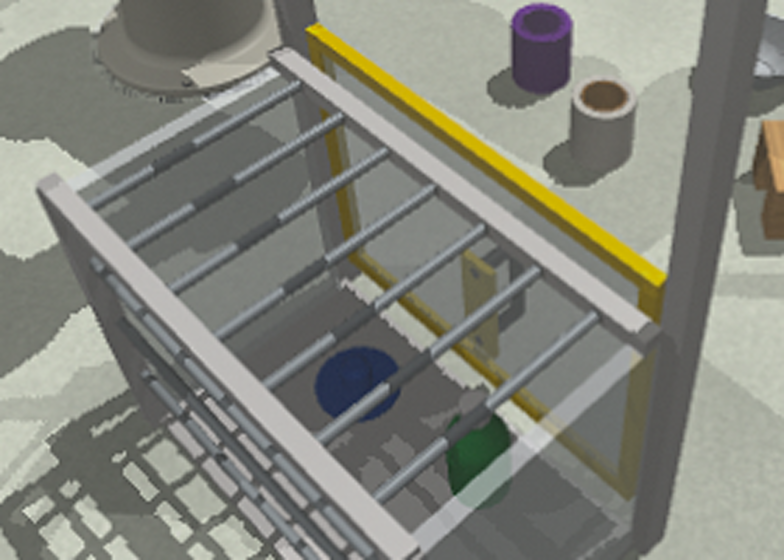

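Pictures: the white roll has a brown bore at crop (603,105), and the purple one at crop (541,45) is the look-alike. The spindle at crop (357,383) sits well under the roof, so a tool that only points down cannot place there. I'll test in free space whether reaching past the arm's limit tilts the tool.

Emit:
{"op": "jog_arm", "data": {"targets": [[[91, 0, 60, 0, 0], [91, 0, 120, 0, 0], [91, 0, 180, 0, 0], [91, 0, 240, 0, 0], [91, 0, 290, 0, 0]]]}}

```text
time_s: 0.72
tcp_pos: [0.2036, -0.8282, 0.188]
eef_rot: [-0.001, 0.993, 0.121, 0.0]
contact_force: [1.2, -1.1, 0.3]
grip_width: 0.0909
finger_force: 0.0
```

Emit:
{"op": "jog_arm", "data": {"targets": [[[91, 0, 40, 0, 0], [91, 0, 80, 0, 0], [91, 0, 120, 0, 0]]]}}

```text
time_s: 1.1
tcp_pos: [0.2141, -0.8713, 0.1735]
eef_rot: [0.027, 0.992, 0.121, 0.003]
contact_force: [-1.3, 1.2, 3.6]
grip_width: 0.091
finger_force: 0.0
```

```bash
python3 -c "
from h import *
s=bot.state();print(s['joint_positions'].round(3),s['tcp_pos'],s['eef_rot'],R.from_quat(s['eef_rot'],scalar_first=True).as_matrix().round(3))"
```

```text
[-1.467  1.161  0.183  0.007  1.744 -0.136] [ 0.21412684 -0.87131278  0.17345762] [0.02655098 0.99234738 0.12055183 0.00299825] [[ 0.971  0.239  0.012]
 [ 0.239 -0.97  -0.052]
 [-0.     0.053 -0.999]]
```

Emit:
{"op": "jog_arm", "data": {"targets": [[[91, 0, 60, 0, 0], [91, 0, 120, 0, 0], [91, 0, 180, 0, 0]]]}}

```text
time_s: 1.48
tcp_pos: [0.2197, -0.8936, 0.1565]
eef_rot: [0.053, 0.991, 0.12, 0.006]
contact_force: [0.2, -0.2, 0.2]
grip_width: 0.091
finger_force: 0.0
```

```bash
python3 -c "
from h import *
s=bot.state();print(s['joint_positions'].round(3),s['tcp_pos'],R.from_quat(s['eef_rot'],scalar_first=True).as_matrix().round(3)[:,2])"
```

```text
[-1.466  1.182  0.183  0.014  1.67  -0.135] [ 0.21973111 -0.89361727  0.15646052] [ 0.025 -0.104 -0.994]
```

Emit:
{"op": "jog_arm", "data": {"targets": [[[91, 0, 60, 0, 0], [91, 0, 120, 0, 0], [91, 0, 180, 0, 0], [91, 0, 240, 0, 0], [91, 0, 310, 0, 0]]]}}

```text
time_s: 2.1
tcp_pos: [0.2252, -0.9154, 0.1376]
eef_rot: [0.078, 0.99, 0.12, 0.009]
contact_force: [0.1, 0.3, -0.2]
grip_width: 0.0914
finger_force: 0.0
```

```bash
cat > st.py <<'E'
from h import *
s=bot.state();M=R.from_quat(s['eef_rot'],scalar_first=True).as_matrix()
print('t',round(s['time_s'],2),'q',s['joint_positions'].round(3),'p',s['tcp_pos'].round(4));print(M.round(3))
E
python3 st.py
```

```text
t 2.1 q [-1.465  1.207  0.183  0.021  1.595 -0.134] p [ 0.2252 -0.9154  0.1376]
[[ 0.971  0.236  0.037]
 [ 0.239 -0.959 -0.153]
 [-0.     0.158 -0.988]]
```

```bash
cat > kin.py <<'E'
from h import *
from scipy.optimize import least_squares
def fk(q,p):
    off,h,a,e,f,L=p
    A=R.from_euler('z',q[0]); B=A*R.from_euler('y',q[1]); C=A*R.from_euler('y',q[1]+q[2])
    W=A.apply([0,off,h])+B.apply([0,0,a])+C.apply([e,0,f])
    T=C*R.from_euler('z',q[3])*R.from_euler('y',q[4])*R.from_euler('z',q[5])
    return W+T.apply([0,0,L]),T
D=[([-1.53909,.158979,1.59809,0,1.3862,-.2101],[.13766,-.55766,.18713]),
([-1.467,1.161,.183,.007,1.744,-.136],[.21413,-.87131,.17346]),
([-1.466,1.182,.183,.014,1.67,-.135],[.21973,-.89362,.15646]),
([-1.465,1.207,.183,.021,1.595,-.134],[.2252,-.9154,.1376])]
E
python3 - <<'E'
from kin import *
r=least_squares(lambda p:np.r_[np.concatenate([fk(q,p)[0]-x for q,x in D]),1e-3*(p-[.12,.3,.4,0,.4,.25])],[.12,.3,.4,0,.4,.25])
print(r.x.round(4)); print([(fk(q,r.x)[0]-x).round(4).tolist() for q,x in D]); print(fk(D[3][0],r.x)[1].as_matrix().round(3))
E
sed -n 1,5p /dev/null
```

```text
[0.1201 0.299  0.3858 0.0467 0.5189 0.3508]
[[0.0002, 0.0, -0.0], [-0.0002, 0.0001, 0.0001], [-0.0001, -0.0001, 0.0003], [0.0002, 0.0, -0.0004]]
[[-0.237  0.971  0.037]
 [ 0.959  0.24  -0.153]
 [-0.157 -0.    -0.988]]
```

```bash
cat >> kin.py <<'E'
LO=np.array([-2.91,-.94,.18,-1.29,.17,-3]);HI=np.array([2.91,2.29,2.7,4.43,2.64,3])
P0=np.array([.1201,.299,.3858,.0467,.5189,.3508])
def toolR(tilt,head,flip=1):
    """tilt from down, heading deg; tool y horizontal"""
    t,a=np.radians([tilt,head]); z=np.array([np.cos(a)*np.sin(t),np.sin(a)*np.sin(t),-np.cos(t)])
    y=flip*np.array([-np.sin(a),np.cos(a),0]); return R.from_matrix(np.c_[np.cross(y,z),y,z])
def ik(pos,T,seeds,p=P0):
    best=None
    for s in seeds:
        def f(q):
            x,M=fk(q,p); return np.r_[x-pos,.3*(T.inv()*(M*R.from_euler('z',np.pi/2))).as_rotvec()]
        r=least_squares(f,np.clip(s,LO+.01,HI-.01),bounds=(LO,HI),max_nfev=60)
        e=np.linalg.norm(r.fun)
        if best is None or e<best[0]: best=(e,r.x)
    return best
E
python3 - <<'E'
from kin import *
hx=np.array([-.0967,-.9953,0]);hy=np.array([.9953,-.0967,0])
pts={'spin':[.464,-.218,.105],'roll':[.447,.129,.05],'hlo':[.546,-.114,.12],'hup':[.546,-.114,.325]}
for tilt in(40,50,60):
  for head in(-125,-110,-95,-80,-65):
    out=[]
    for k,g in pts.items():
        T=[toolR(tilt,head,f) for f in(1,-1)]
        b=min((ik(np.array(g)+.019*t.as_matrix()[:,2],t,[[-.3,.3,1.5,-1,1.5,0],[-.3,.3,1.5,4.2,1.5,0]]) for t in T),key=lambda b:b[0])
        out.append(k+' %.3f'%b[0]+(' q4=%.2f q6=%.1f'%(b[1][3],b[1][5]) if b[0]<.005 else ''))
    print(tilt,head,' | '.join(out))
E
```

```text
40 -125 spin 0.000 q4=-0.67 q6=0.6 | roll 0.000 q4=-0.40 q6=1.0 | hlo 0.000 q4=-0.59 q6=-2.5 | hup 0.000 q4=-0.62 q6=0.5
40 -110 spin 0.000 q4=-0.75 q6=-2.7 | roll 0.000 q4=-0.51 q6=0.9 | hlo 0.000 q4=-0.67 q6=0.5 | hup 0.000 q4=-0.67 q6=-2.9
40 -95 spin 0.000 q4=-0.83 q6=0.3 | roll 0.000 q4=-0.61 q6=0.8 | hlo 0.000 q4=-0.75 q6=0.4 | hup 0.000 q4=-0.70 q6=0.1
40 -80 spin 0.000 q4=-0.88 q6=0.1 | roll 0.000 q4=-0.71 q6=0.6 | hlo 0.000 q4=-0.82 q6=0.2 | hup 0.000 q4=-0.70 q6=-0.1
40 -65 spin 0.000 q4=-0.85 q6=2.9 | roll 0.000 q4=-0.81 q6=0.5 | hlo 0.000 q4=-0.85 q6=0.0 | hup 0.000 q4=-0.65 q6=2.8
50 -125 spin 0.000 q4=-0.79 q6=0.7 | roll 0.000 q4=-0.47 q6=1.1 | hlo 0.000 q4=-0.70 q6=-2.4 | hup 0.000 q4=-0.75 q6=-2.7
50 -110 spin 0.000 q4=-0.90 q6=0.6 | roll 0.000 q4=-0.59 q6=0.9 | hlo 0.000 q4=-0.80 q6=0.6 | hup 0.000 q4=-0.82 q6=0.3
50 -95 spin 0.000 q4=-1.02 q6=-2.6 | roll 0.000 q4=-0.70 q6=0.8 | hlo 0.000 q4=-0.91 q6=-2.6 | hup 0.000 q4=-0.86 q6=0.2
50 -80 spin 0.000 q4=-1.15 q6=0.4 | roll 0.000 q4=-0.82 q6=0.8 | hlo 0.000 q4=-1.02 q6=0.4 | hup 0.000 q4=-0.89 q6=0.1
50 -65 spin 0.000 q4=-1.28 q6=0.3 | roll 0.000 q4=-0.96 q6=0.7 | hlo 0.000 q4=-1.14 q6=0.3 | hup 0.000 q4=-0.88 q6=-0.1
60 -125 spin 0.000 q4=-0.90 q6=0.8 | roll 0.000 q4=-0.53 q6=1.1 | hlo 0.000 q4=-0.81 q6=0.7 | hup 0.000 q4=-0.89 q6=-2.7
60 -110 spin 0.000 q4=-1.03 q6=-2.4 | roll 0.000 q4=-0.66 q6=1.0 | hlo 0.000 q4=-0.92 q6=-2.5 | hup 0.000 q4=-0.96 q6=0.4
60 -95 spin 0.000 q4=-1.18 q6=-2.5 | roll 0.000 q4=-0.79 q6=0.9 | hlo 0.000 q4=-1.05 q6=0.6 | hup 0.000 q4=-1.02 q6=0.3
60 -80 spin 0.017 | roll 0.000 q4=-0.92 q6=0.9 | hlo 0.000 q4=-1.20 q6=0.6 | hup 0.000 q4=-1.08 q6=0.2
60 -65 spin 0.021 | roll 0.000 q4=-1.08 q6=0.8 | hlo 0.018 | hup 0.000 q4=-1.12 q6=0.1
```

Emit:
{"op": "jog_arm", "data": {"targets": [[[91, -50, -28, -25, 0], [91, -100, -56, -50, 0], [91, -150, -84, -75, 0], [91, -200, -112, -100, 0], [91, -250, -140, -125, 0]]]}}

```text
time_s: 2.72
tcp_pos: [-0.0569, -0.8222, 0.2416]
eef_rot: [0.08, 0.989, 0.12, 0.009]
contact_force: [-0.3, -1.8, 0.0]
grip_width: 0.0908
finger_force: 0.0
```

Emit:
{"op": "jog_arm", "data": {"targets": [[[91, -50, -28, -25, 0.15], [91, -100, -56, -50, 0.3], [91, -150, -84, -75, 0.45], [91, -207, -112, -108, 0.6]]]}}

```text
time_s: 3.22
tcp_pos: [-0.2804, -0.7497, 0.3267]
eef_rot: [0.073, 0.98, -0.18, 0.032]
contact_force: [-0.6, -0.8, 0.1]
grip_width: 0.0912
finger_force: 0.0
```

```bash
python3 st.py
```

```text
t 3.23 q [-2.129  0.631  0.729  0.113  1.667 -0.178] p [-0.2804 -0.7497  0.3267]
[[ 0.933 -0.358  0.036]
 [-0.348 -0.925 -0.155]
 [ 0.088  0.132 -0.987]]
```

Emit:
{"op": "jog_arm", "data": {"targets": [[[91, 0, 60, 0, 0], [91, 0, 120, 0, 0], [91, 0, 180, 0, 0]]]}}

```text
time_s: 3.6
tcp_pos: [-0.3088, -0.8341, 0.2999]
eef_rot: [0.082, 0.98, -0.18, 0.032]
contact_force: [-0.4, 0.3, -2.1]
grip_width: 0.0908
finger_force: 0.0
```

Emit:
{"op": "jog_arm", "data": {"targets": [[[91, 0, 62, 0, 0]]]}}

```text
time_s: 3.72
tcp_pos: [-0.3154, -0.8544, 0.3099]
eef_rot: [0.115, 0.977, -0.179, 0.024]
contact_force: [-0.3, -0.0, 1.9]
grip_width: 0.091
finger_force: 0.0
```

Emit:
{"op": "jog_arm", "data": {"targets": [[[91, 0, 62, 0, 0]]]}}

```text
time_s: 3.85
tcp_pos: [-0.3208, -0.8708, 0.3075]
eef_rot: [0.136, 0.974, -0.179, 0.02]
contact_force: [-0.2, 0.4, 0.9]
grip_width: 0.091
finger_force: 0.0
```

Emit:
{"op": "jog_arm", "data": {"targets": [[[91, 0, 62, 0, 0]]]}}

```text
time_s: 3.98
tcp_pos: [-0.3263, -0.886, 0.3058]
eef_rot: [0.156, 0.971, -0.179, 0.016]
contact_force: [0.0, 0.8, -0.4]
grip_width: 0.0908
finger_force: 0.0
```

```bash
python3 st.py
```

```text
t 3.98 q [-2.102  1.026  0.183  0.136  1.647 -0.135] p [-0.3263 -0.886   0.3058]
[[ 0.935 -0.354 -0.024]
 [-0.343 -0.887 -0.309]
 [ 0.088  0.297 -0.951]]
```

Emit:
{"op": "jog_arm", "data": {"targets": [[[91, 0, 62, 0, 0]]]}}

```text
time_s: 4.1
tcp_pos: [-0.3316, -0.9003, 0.3066]
eef_rot: [0.176, 0.968, -0.18, 0.013]
contact_force: [-0.2, -0.5, -0.6]
grip_width: 0.0909
finger_force: 0.0
```

Emit:
{"op": "jog_arm", "data": {"targets": [[[91, 0, 62, 0, 0]]]}}

```text
time_s: 4.22
tcp_pos: [-0.3368, -0.9136, 0.3099]
eef_rot: [0.196, 0.964, -0.18, 0.009]
contact_force: [0.5, -1.3, 0.1]
grip_width: 0.0912
finger_force: 0.0
```

Emit:
{"op": "jog_arm", "data": {"targets": [[[91, 0, 62, 0, 0]]]}}

```text
time_s: 4.35
tcp_pos: [-0.3418, -0.9259, 0.3157]
eef_rot: [0.216, 0.96, -0.18, 0.005]
contact_force: [0.5, -0.8, 0.4]
grip_width: 0.091
finger_force: 0.0
```

Emit:
{"op": "jog_arm", "data": {"targets": [[[91, 0, 62, 0, 0]]]}}

```text
time_s: 4.47
tcp_pos: [-0.3468, -0.9372, 0.3238]
eef_rot: [0.236, 0.955, -0.18, 0.001]
contact_force: [0.9, 0.8, 0.6]
grip_width: 0.0911
finger_force: 0.0
```

Emit:
{"op": "jog_arm", "data": {"targets": [[[91, 0, 62, 0, 0]]]}}

```text
time_s: 4.6
tcp_pos: [-0.3515, -0.9475, 0.3339]
eef_rot: [0.256, 0.95, -0.18, -0.002]
contact_force: [-0.8, 0.2, -0.4]
grip_width: 0.0914
finger_force: 0.0
```

Emit:
{"op": "jog_arm", "data": {"targets": [[[91, 0, 62, 0, 0]]]}}

```text
time_s: 4.72
tcp_pos: [-0.3561, -0.9568, 0.3456]
eef_rot: [0.275, 0.944, -0.18, -0.006]
contact_force: [0.4, 0.2, 0.6]
grip_width: 0.091
finger_force: 0.0
```

Emit:
{"op": "jog_arm", "data": {"targets": [[[91, 0, 62, 0, 0]]]}}

```text
time_s: 4.85
tcp_pos: [-0.3605, -0.965, 0.3593]
eef_rot: [0.294, 0.939, -0.18, -0.009]
contact_force: [0.1, -0.0, -1.9]
grip_width: 0.0906
finger_force: 0.0
```

Emit:
{"op": "jog_arm", "data": {"targets": [[[91, 0, 62, 0, 0]]]}}

```text
time_s: 4.97
tcp_pos: [-0.3647, -0.972, 0.3751]
eef_rot: [0.312, 0.933, -0.18, -0.013]
contact_force: [-0.3, 1.1, -0.5]
grip_width: 0.091
finger_force: 0.0
```

```bash
python3 st.py
```

```text
t 4.97 q [-2.106  1.004  0.183  0.183  1.345 -0.139] p [-0.3647 -0.972   0.3751]
[[ 0.935 -0.327 -0.137]
 [-0.344 -0.74  -0.578]
 [ 0.088  0.587 -0.804]]
```

Emit:
{"op": "jog_arm", "data": {"targets": [[[91, 0, 62, 0, 0]]]}}

```text
time_s: 5.1
tcp_pos: [-0.3686, -0.978, 0.3928]
eef_rot: [0.331, 0.926, -0.18, -0.017]
contact_force: [-0.3, -0.3, 0.3]
grip_width: 0.0912
finger_force: 0.0
```

Emit:
{"op": "jog_arm", "data": {"targets": [[[91, 0, 62, 0, 0]]]}}

```text
time_s: 5.22
tcp_pos: [-0.3722, -0.9829, 0.412]
eef_rot: [0.349, 0.92, -0.179, -0.02]
contact_force: [0.2, -0.6, -0.0]
grip_width: 0.0912
finger_force: 0.0
```

Emit:
{"op": "jog_arm", "data": {"targets": [[[91, 0, 62, 0, 0]]]}}

```text
time_s: 5.35
tcp_pos: [-0.3755, -0.9866, 0.4327]
eef_rot: [0.367, 0.913, -0.179, -0.024]
contact_force: [-0.2, -0.2, -0.4]
grip_width: 0.0912
finger_force: 0.0
```

Emit:
{"op": "jog_arm", "data": {"targets": [[[91, 0, 62, 0, 0]]]}}

```text
time_s: 5.48
tcp_pos: [-0.3786, -0.9892, 0.4546]
eef_rot: [0.384, 0.905, -0.178, -0.027]
contact_force: [0.7, -0.5, -0.2]
grip_width: 0.0912
finger_force: 0.0
```

Emit:
{"op": "jog_arm", "data": {"targets": [[[91, 0, 62, 0, 0]]]}}

```text
time_s: 5.6
tcp_pos: [-0.3813, -0.9907, 0.4776]
eef_rot: [0.402, 0.898, -0.178, -0.03]
contact_force: [-0.5, 0.2, 0.3]
grip_width: 0.0911
finger_force: 0.0
```

Emit:
{"op": "jog_arm", "data": {"targets": [[[91, 0, 62, 0, 0]]]}}

```text
time_s: 5.72
tcp_pos: [-0.3837, -0.991, 0.5016]
eef_rot: [0.418, 0.89, -0.177, -0.034]
contact_force: [-0.9, 0.3, -0.1]
grip_width: 0.0907
finger_force: 0.0
```

```bash
python3 st.py; python3 - <<'E'
from kin import *
s=bot.state();D.append((s['joint_positions'],s['tcp_pos']))
D.append(([-2.106,1.004,.183,.183,1.345,-.139],[-.3647,-.972,.3751]))
D.append(([-2.102,1.026,.183,.136,1.647,-.135],[-.3263,-.886,.3058]))
D.append(([-2.129,.631,.729,.113,1.667,-.178],[-.2804,-.7497,.3267]))
r=least_squares(lambda p:np.concatenate([fk(q,p)[0]-x for q,x in D]),P0)
print(r.x.round(4),abs(r.fun).max())
# objects
d=np.load('top.npz');W=d['W'];hsv=cv2.cvtColor(d['im'],cv2.COLOR_RGB2HSV).astype(int);v,u=np.mgrid[0:400,0:640]
for k,b,zl in(('purple',(222,255,265,295),.06),('block',(215,110,275,165),.05),('bowl',(150,165,208,222),.03)):
    m=(u>b[0])&(u<b[2])&(v>b[1])&(v<b[3])&(W[...,2]>zl)&(W[...,2]<.09); print(k,np.percentile(W[m],[1,50,99],axis=0).round(3).tolist())
# guard/handle: points in hutch frame
d=np.load('scene.npz')
for n in('top','scene'):
    d=np.load(n+'.npz');W=d['W'].reshape(-1,3);V=d['im'].reshape(-1,3)
    o=np.array([.531,-.254,0]);hx=np.array([-.0967,-.9953,0]);hy=np.array([.9953,-.0967,0])
    H=np.c_[(W-o)@hx,(W-o)@hy,W[:,2]]
    m=(H[:,0]<-.108)&(H[:,0]>-.16)&(abs(H[:,1])<.1)&(H[:,2]>.03)&(H[:,2]<.4)&(V.max(1)<120)
    print(n,m.sum(),np.percentile(H[m],[1,25,50,75,99],axis=0).round(3).tolist())
E
```

```text
t 5.72 q [-2.122  0.915  0.183  0.222  1.205 -0.145] p [-0.3837 -0.991   0.5016]
[[ 0.935 -0.287 -0.208]
 [-0.344 -0.587 -0.733]
 [ 0.088  0.757 -0.648]]
[0.1201 0.2984 0.3855 0.0476 0.5191 0.3491] 0.00045865692143776116
purple [[0.303, 0.147, 0.062], [0.332, 0.177, 0.07], [0.362, 0.207, 0.074]]
block [[0.578, 0.135, 0.052], [0.618, 0.178, 0.064], [0.659, 0.221, 0.068]]
bowl [[0.454, 0.268, 0.03], [0.518, 0.335, 0.041], [0.553, 0.367, 0.049]]
top 263 [[-0.146, -0.006, 0.076], [-0.14, -0.003, 0.083], [-0.129, -0.001, 0.142], [-0.119, 0.002, 0.161], [-0.109, 0.007, 0.165]]Traceback (most recent call last):
  File "<stdin>", line 19, in <module>
    return _quantile_unchecked(
        a, q, axis, out, overwrite_input, method, keepdims, weights)
    return _ureduce(a,
                    func=_quantile_ureduce_func,
    ...<5 lines>...
                    overwrite_input=overwrite_input,
                    method=method)
    r = func(a, **kwargs)
    result = _quantile(arr,
                       quantiles=q,
    ...<2 lines>...
                       out=out,
                       weights=wgt)
    slices_having_nans = np.isnan(arr[-1, ...])
                                  ~~~^^^^^^^^^
IndexError: index -1 is out of bounds for axis 0 with size 0
```

```bash
sed -i 's/^P0=.*/P0=np.array([.1201,.2984,.3855,.0476,.5191,.3491])/' kin.py; cat >> kin.py <<'E'
def cur():
    s=bot.state(); return s['tcp_pos'],R.from_quat(s['eef_rot'],scalar_first=True),s['joint_positions']
def shift(world_to,frm=None,T=None):
    p,T0,_=cur(); T=T or T0; frm=p if frm is None else frm
    return (T.inv().apply(np.array(world_to)-frm)*1000).round(1)
E
python3 - <<'E'
from kin import *
p,T,q=cur()
for phi in(83.4,-96.6):
    T2=T*R.from_euler('z',phi,degrees=True); M=T2.as_matrix(); print(phi,M.round(3).tolist())
    z=M[:,2]; qq=q.copy(); qq[5]-=0
    h=np.array([.5445,-.1147,.12])+.019*z
    W=[p,[-.25,-.8,.62],[.0,-.55,.64],[.25,-.32,.64],[.4,-.18,.64],[.52,-.03,.62],h-.1*z+[0,0,.0],h,h+[0,0,.205],np.array([.464,-.218,.106])+.019*z,np.array([.447,.129,.06])+.019*z]
    for w in W:
        c=[ik(np.array(w),T2,[qq,np.r_[qq[:5],qq[5]+1.5],np.r_[qq[:5],qq[5]-1.5]])]
        e,s=c[0]; print(np.round(w,3),'%.4f'%e,s.round(2)); qq=s if e<.01 else qq
E
```

```text
83.4 [[-0.178, -0.962, -0.208], [-0.623, 0.274, -0.733], [0.762, -0.001, -0.648]]
[-0.384 -0.991  0.502] 0.0000 [-2.12  0.91  0.19  0.22  1.2   1.31]
[-0.25 -0.8   0.62] 0.0000 [-2.1   0.17  0.98  0.21  1.15  1.32]
[ 0.   -0.55  0.64] 0.0000 [-1.74 -0.51  1.53 -0.09  1.26  1.67]
[ 0.25 -0.32  0.64] 0.0000 [-0.57 -0.45  1.49 -0.83  1.71  2.56]
[ 0.4  -0.18  0.64] 0.0000 [-0.09 -0.06  1.18 -0.96  1.99  2.89]
[ 0.52 -0.03  0.62] 0.0082 [ 0.17  0.38  0.72 -1.02  2.21  3.  ]
[ 0.561 -0.055  0.172] 0.1688 [-0.05  0.39  1.4  -0.59  1.57  3.  ]
[ 0.541 -0.129  0.108] 0.1625 [-0.21  0.3   1.63 -0.56  1.32  3.  ]
[ 0.541 -0.129  0.313] 0.1104 [-0.1   0.24  1.37 -0.71  1.69  3.  ]
[ 0.46  -0.232  0.094] 0.1313 [-0.43  0.06  1.94 -0.61  1.09  3.  ]
[0.443 0.115 0.048] 0.2534 [ 0.02  0.13  1.89 -0.32  1.28  3.  ]
-96.6 [[0.178, 0.962, -0.208], [0.623, -0.274, -0.733], [-0.762, 0.001, -0.648]]
[-0.384 -0.991  0.502] 0.0000 [-2.12  0.91  0.19  0.22  1.2  -1.83]
[-0.25 -0.8   0.62] 0.0000 [-2.1   0.17  0.98  0.21  1.15 -1.82]
[ 0.   -0.55  0.64] 0.0000 [-1.74 -0.51  1.53 -0.09  1.26 -1.47]
[ 0.25 -0.32  0.64] 0.0000 [-0.57 -0.45  1.49 -0.83  1.71 -0.58]
[ 0.4  -0.18  0.64] 0.0000 [-0.09 -0.06  1.18 -0.96  1.99 -0.25]
[ 0.52 -0.03  0.62] 0.0000 [ 0.17  0.36  0.75 -1.01  2.19 -0.1 ]
[ 0.561 -0.055  0.172] 0.0000 [ 0.12  0.51  1.44 -0.78  1.61  0.54]
[ 0.541 -0.129  0.108] 0.0000 [ 0.01  0.51  1.58 -0.83  1.43  0.58]
[ 0.541 -0.129  0.313] 0.0000 [ 0.01  0.29  1.44 -0.83  1.68  0.31]
[ 0.46  -0.232  0.094] 0.0000 [-0.18  0.34  1.86 -0.93  1.24  0.55]
[0.443 0.115 0.048] 0.0000 [ 0.43  0.63  1.56 -0.62  1.61  0.9 ]
```

Emit:
{"op": "jog_arm", "data": {"targets": [[[60, 14, -12, -49, -0.18], [60, 28, -24, -98, -0.36], [60, 42, -36, -147, -0.54], [60, 56, -48, -196, -0.72], [60, 70, -61, -244, -0.9]]]}}

```text
time_s: 6.35
tcp_pos: [-0.2489, -0.7991, 0.6216]
eef_rot: [0.362, 0.878, 0.23, -0.214]
contact_force: [0.0, 0.1, 0.8]
grip_width: 0.06
finger_force: 0.0
```

```bash
python3 st.py; python3 - <<'E'
from kin import *
p,T,q=cur();M=T.as_matrix()
print('turn',-np.pi+np.arctan2(M[2,1],M[2,0])if 0 else np.arctan2(M[2,1],M[2,0]))
T2=T*R.from_euler('z',np.arctan2(M[2,1],M[2,0])-np.pi if 0 else 0)
print(shift([0,-.55,.64]))
E
```

```text
t 6.35 q [-2.096  0.17   0.978  0.206  1.149 -1.038] p [-0.2489 -0.7991  0.6216]
[[ 0.803  0.559 -0.209]
 [ 0.25  -0.632 -0.733]
 [-0.542  0.537 -0.647]]
turn 2.3610474935819177
[ 252.    -8.6 -246.5]
```

Emit:
{"op": "jog_arm", "data": {"targets": [[[60, 42, -1, -41, -0.16], [60, 84, -3, -82, -0.32], [60, 126, -4, -123, -0.48], [60, 168, -6, -164, -0.64], [60, 210, -7, -205, -0.781]]]}}

```text
time_s: 6.98
tcp_pos: [-0.0408, -0.5924, 0.6374]
eef_rot: [0.254, 0.725, 0.546, -0.335]
contact_force: [1.3, -0.6, 0.2]
grip_width: 0.0601
finger_force: 0.0
```

```bash
python3 st.py; python3 - <<'E'
from kin import *
a=shift([.25,-.32,.64]);b=shift([.42,-.15,.64]);c=shift([.54,0,.60]);print(a,b,c)
E
```

```text
t 6.97 q [-1.839 -0.426  1.483 -0.007  1.218 -1.561] p [-0.0408 -0.5924  0.6374]
[[ 0.179  0.962 -0.208]
 [ 0.622 -0.274 -0.734]
 [-0.763  0.002 -0.647]]
[ 219.4  204.8 -262. ] [ 355.5  321.7 -422.1] [ 500.8  395.8 -531.2]
```

Emit:
{"op": "jog_arm", "data": {"targets": [[[60, 34, 32, -40, 0], [60, 68, 63, -81, 0], [60, 102, 95, -121, 0], [60, 136, 127, -162, 0], [60, 170, 158, -202, 0]]]}}

```text
time_s: 7.6
tcp_pos: [0.1803, -0.3861, 0.64]
eef_rot: [0.256, 0.726, 0.545, -0.332]
contact_force: [0.9, -1.7, -0.4]
grip_width: 0.0602
finger_force: 0.0
```

Emit:
{"op": "jog_arm", "data": {"targets": [[[60, 34, 31, -41, 0], [60, 68, 62, -82, 0], [60, 102, 94, -123, 0], [60, 136, 125, -164, 0], [60, 170, 156, -205, 0]]]}}

```text
time_s: 8.22
tcp_pos: [0.4044, -0.1735, 0.6443]
eef_rot: [0.255, 0.727, 0.546, -0.331]
contact_force: [0.6, -0.7, 0.3]
grip_width: 0.06
finger_force: 0.0
```

```bash
python3 st.py; python3 - <<'E'
from kin import *
p,T,q=cur();z=T.as_matrix()[:,2]
h=np.array([.5445,-.1147,.12])+.019*z
print(shift([.54,0,.6]),shift(h-.08*z+[0,.03,.1]),shift(h-.08*z),shift(h))
E
```

```text
t 8.22 q [-0.082 -0.05   1.159 -0.961  2.002 -0.242] p [ 0.4044 -0.1735  0.6443]
[[ 0.186  0.961 -0.203]
 [ 0.625 -0.275 -0.731]
 [-0.759  0.009 -0.652]]
[ 167.2   82.3 -125.4] [403.3 106.5 122.2] [460.4 113.8 209.2] [460.4 113.8 289.2]
```

Emit:
{"op": "jog_arm", "data": {"targets": [[[60, 42, 21, -31, 0], [60, 84, 42, -62, 0], [60, 125, 62, -94, 0], [60, 167, 82, -125, 0], [60, 205, 88, -85, 0]]]}}

```text
time_s: 8.85
tcp_pos: [0.5482, -0.0067, 0.5434]
eef_rot: [0.255, 0.727, 0.546, -0.328]
contact_force: [0.2, -0.4, 0.1]
grip_width: 0.0601
finger_force: 0.0
```

Emit:
{"op": "jog_arm", "data": {"targets": [[[60, 40, 4, 41, 0], [60, 80, 8, 83, 0], [60, 120, 12, 124, 0], [60, 160, 16, 165, 0], [60, 198, 18, 207, 0]]]}}

```text
time_s: 9.48
tcp_pos: [0.5547, -0.042, 0.2572]
eef_rot: [0.253, 0.727, 0.546, -0.33]
contact_force: [0.6, -0.7, -0.4]
grip_width: 0.0599
finger_force: 0.0
```

```bash
python3 st.py; python3 - <<'E'
from kin import *
p,T,q=cur();z=T.as_matrix()[:,2]
h=np.array([.5445,-.1147,.12])+.019*z
print(shift(h-.08*z),shift(h))
save(cam('wrist')['image'],'w1')
E
```

```text
t 9.47 q [ 0.145  0.416  1.387 -0.775  1.72   0.462] p [ 0.5547 -0.042   0.2572]
[[ 0.186  0.961 -0.204]
 [ 0.626 -0.276 -0.729]
 [-0.757  0.008 -0.653]]
[56.5  9.2 83.7] [ 56.5   9.2 163.7]
```

View pics/w1.png

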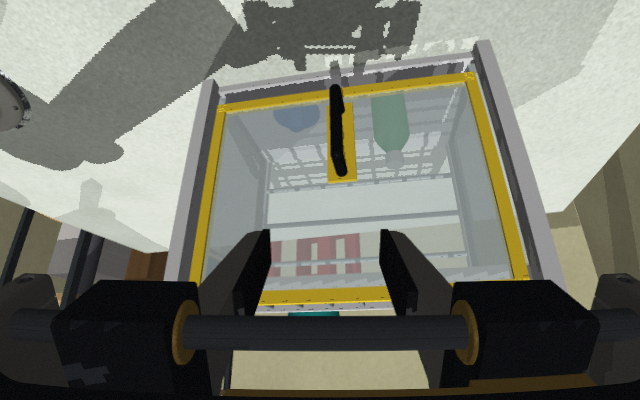

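Wrist view: the black handle bar runs from (336,88) to (342,172), centred between the fingers (about u=325). The spindle is at (297,117) and the bottle at (390,130). I'll refine the handle position from wrist depth.

```bash
python3 - <<'E'
from kin import *
c=cam('wrist');W=world(c);im=c['image'];v,u=np.mgrid[0:400,0:640]
m=(im.max(2)<50)&(u>320)&(u<355)&(v>80)&(v<180)&np.isfinite(W[...,2])
P=W[m];print(m.sum(),np.percentile(P,[2,50,98],axis=0).round(4).tolist())
y=(im[...,0]>120)&(im[...,2]<70)&(v>60)&(v<310)&np.isfinite(W[...,2])
print('frame',np.percentile(W[y],[1,50,99],axis=0).round(4).tolist())
h=cv2.cvtColor(im,cv2.COLOR_RGB2HSV).astype(int)
E
```

```text
1076 [[0.5408, -0.143, 0.0761], [0.5466, -0.1091, 0.1299], [0.5511, -0.1068, 0.1615]]
frame [[0.3871, -0.1654, 0.0403], [0.5508, -0.1487, 0.1481], [0.6964, -0.1326, 0.2834]]
```

Emit:
{"op": "jog_arm", "data": {"targets": [[[60, 30, 6, 42, 0], [60, 57, 11, 84, 0], [60, 57, 11, 125, 0], [60, 57, 11, 163, 0], [60, 57, 11, 163, 0]]]}}

```text
time_s: 10.2
tcp_pos: [0.5414, -0.1295, 0.11]
eef_rot: [0.253, 0.727, 0.545, -0.332]
contact_force: [-0.3, 0.3, -0.5]
grip_width: 0.06
finger_force: 0.0
```

Emit:
{"op": "jog_arm", "data": {"targets": [[[5, 0, 0, 0, 0], [5, 0, 0, 0, 0], [5, 0, 0, 0, 0], [5, 0, 0, 0, 0]]], "newtons": 40}}

```text
time_s: 10.7
tcp_pos: [0.5414, -0.128, 0.109]
eef_rot: [0.253, 0.726, 0.546, -0.332]
contact_force: [0.6, 0.5, -0.4]
grip_width: 0.0224
finger_force: 0.0
```

```bash
python3 st.py; python3 - <<'E'
from kin import *
p,T,q=cur();print(shift(p+[0,0,.205]))
E
```

```text
t 10.7 q [ 0.011  0.508  1.582 -0.826  1.433  0.578] p [ 0.5414 -0.128   0.109 ]
[[ 0.183  0.961 -0.206]
 [ 0.625 -0.276 -0.73 ]
 [-0.759  0.005 -0.651]]
[-155.6    1.  -133.5]
```

Emit:
{"op": "jog_arm", "data": {"targets": [[[5, 0, 0, 0, 0], [5, 0, 0, 0, 0], [5, 0, 0, 0, 0]]]}}

```text
time_s: 11.08
tcp_pos: [0.5423, -0.1282, 0.1088]
eef_rot: [0.253, 0.727, 0.546, -0.331]
contact_force: [4.6, 0.9, -0.8]
grip_width: 0.0086
finger_force: 40.0
```

Emit:
{"op": "jog_arm", "data": {"targets": [[[5, -8, 0, -7, 0], [5, -23, 0, -20, 0], [5, -46, 0, -39, 0], [5, -69, 0, -59, 0], [5, -91, 0, -78, 0]]]}}

```text
time_s: 11.7
tcp_pos: [0.5422, -0.1282, 0.2273]
eef_rot: [0.253, 0.726, 0.547, -0.33]
contact_force: [12.6, -3.0, -9.7]
grip_width: 0.0087
finger_force: 40.0
```

Emit:
{"op": "jog_arm", "data": {"targets": [[[5, -20, 1, -17, 0], [5, -40, 2, -34, 0], [5, -56, 2, -48, 0], [5, -63, 2, -54, 0], [5, -66, 2, -57, 0]]]}}

```text
time_s: 12.32
tcp_pos: [0.5422, -0.1282, 0.3146]
eef_rot: [0.252, 0.726, 0.546, -0.332]
contact_force: [5.3, -1.0, -8.0]
grip_width: 0.0084
finger_force: 40.0
```

Go on in small steps until the force jumps (top stop).

Emit:
{"op": "jog_arm", "data": {"targets": [[[5, -2, 0, -2, 0], [5, -4, 0, -3, 0]]]}}

```text
time_s: 12.58
tcp_pos: [0.5421, -0.1282, 0.3171]
eef_rot: [0.251, 0.726, 0.547, -0.332]
contact_force: [7.9, -1.5, -16.3]
grip_width: 0.0083
finger_force: 40.0
```

```bash
python3 - <<'E'
from kin import *
for n in('scene','top'):
    c=cam(n);W=world(c);im=c['image'];h=cv2.cvtColor(im,cv2.COLOR_RGB2HSV).astype(int)
    y=(abs(h[...,0]-25)<5)&(h[...,1]>180)&np.isfinite(W[...,2])&(W[...,1]<-.1)&(W[...,1]>-.2)&(W[...,0]>.36)&(W[...,0]<.72)
    print(n,y.sum(),np.percentile(W[y][:,2],[1,2,50,97,99]).round(4)) if y.any() else 0
    np.savez(n+'2.npz',W=W,im=im)
    if n=='scene': save(im,'scene2')
E
```

```text
scene 3119 [0.2603 0.2611 0.488  0.4965 0.4967]
top 43 [0.2532 0.2542 0.2632 0.4921 0.4948]
```

View pics/scene2.png

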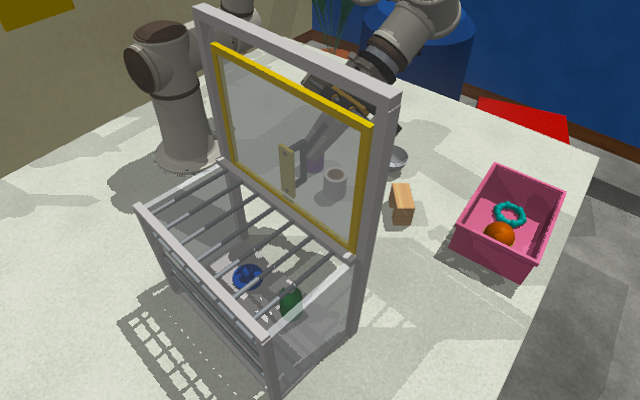

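Emit:
{"op": "jog_arm", "data": {"targets": [[[5, -2, 0, -1, 0], [5, -2, 0, -1, 0]]]}}

```text
time_s: 12.92
tcp_pos: [0.542, -0.1282, 0.3172]
eef_rot: [0.25, 0.726, 0.548, -0.332]
contact_force: [9.4, -1.1, -18.0]
grip_width: 0.0082
finger_force: 40.0
```

Emit:
{"op": "jog_arm", "data": {"targets": [[[60, 1, 0, 1, 0], [60, 1, 0, 1, 0], [60, 1, 0, 1, 0], [60, 1, 0, -40, 0], [60, 1, 0, -95, 0]]]}}

```text
time_s: 13.55
tcp_pos: [0.5609, -0.0594, 0.3849]
eef_rot: [0.252, 0.727, 0.545, -0.334]
contact_force: [0.5, 0.0, 0.3]
grip_width: 0.0566
finger_force: 0.0
```

```bash
python3 st.py; python3 - <<'E'
from kin import *
p,T,q=cur();z=T.as_matrix()[:,2]
g=np.array([.447,.129,.06])+.019*z
for b in (g-.2*z+[0,0,.08],g-.1*z,g): 
    e,s=ik(b,T,[q]);print(shift(b),'%.4f'%e,s.round(2),np.round(b,3))
E
```

```text
t 13.55 q [ 0.117  0.354  1.218 -0.823  1.868  0.271] p [ 0.5609 -0.0594  0.3849]
[[ 0.184  0.96  -0.21 ]
 [ 0.624 -0.279 -0.73 ]
 [-0.76   0.003 -0.65 ]]
[ 282.6 -162.7 -135.5] 0.0000 [ 0.59  0.68  1.02 -0.6   2.08  0.75] [0.485 0.261 0.258]
[ 343.4 -163.    16.6] 0.0000 [ 0.52  0.66  1.35 -0.58  1.79  0.87] [0.464 0.188 0.113]
[ 343.4 -163.   116.6] 0.0000 [ 0.43  0.63  1.56 -0.61  1.61  0.9 ] [0.443 0.115 0.048]
```

Emit:
{"op": "jog_arm", "data": {"targets": [[[91, 48, -28, -23, 0], [91, 96, -56, -46, 0], [91, 144, -84, -69, 0], [91, 192, -112, -92, 0], [91, 240, -140, -115, 0]]]}}

```text
time_s: 14.18
tcp_pos: [0.4944, 0.2148, 0.2765]
eef_rot: [0.253, 0.727, 0.545, -0.332]
contact_force: [1.8, -1.5, -0.3]
grip_width: 0.0911
finger_force: 0.0
```

Emit:
{"op": "jog_arm", "data": {"targets": [[[91, 42, -22, -20, 0], [91, 75, -23, 30, 0], [91, 103, -23, 80, 0], [91, 103, -23, 131, 0]]]}}

```text
time_s: 14.68
tcp_pos: [0.4638, 0.1877, 0.1104]
eef_rot: [0.253, 0.726, 0.546, -0.333]
contact_force: [0.4, -0.2, 0.2]
grip_width: 0.0911
finger_force: 0.0
```

```bash
python3 st.py; python3 - <<'E'
from kin import *
p,T,q=cur();z=T.as_matrix()[:,2]
g=np.array([.447,.129,.06])+.019*z
print(shift(g)); c=cam('wrist');save(c['image'],'w2')
E
```

```text
t 14.68 q [ 0.517  0.66   1.354 -0.577  1.783  0.87 ] p [0.4638 0.1877 0.1104]
[[ 0.181  0.961 -0.207]
 [ 0.624 -0.275 -0.731]
 [-0.76   0.003 -0.65 ]]
[-1.4 -0.2 98.1]
```

View pics/w2.png

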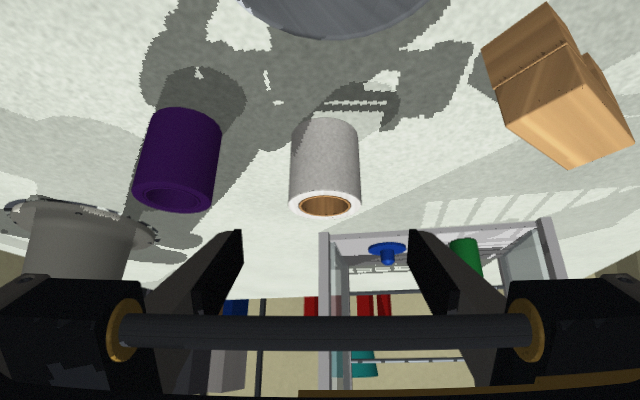

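The white roll (325,165) is centred between the fingers. The purple look-alike (178,160) and the block (560,90) are clear of them.

Emit:
{"op": "jog_arm", "data": {"targets": [[[91, -1, 0, 40, 0], [91, -1, 0, 75, 0], [91, -1, 0, 98, 0], [91, -1, 0, 98, 0], [58, -1, 0, 98, 0]]], "newtons": 15}}

```text
time_s: 15.35
tcp_pos: [0.4453, 0.117, 0.0506]
eef_rot: [0.253, 0.727, 0.546, -0.331]
contact_force: [0.6, -0.1, -0.2]
grip_width: 0.0832
finger_force: 0.0
```

Emit:
{"op": "jog_arm", "data": {"targets": [[[55, 0, 0, 0, 0], [55, 0, 0, 0, 0], [55, 0, 0, 0, 0], [55, 0, 0, 0, 0]]]}}

```text
time_s: 15.85
tcp_pos: [0.4443, 0.1164, 0.0497]
eef_rot: [0.253, 0.727, 0.546, -0.332]
contact_force: [-0.6, 0.5, 1.8]
grip_width: 0.0578
finger_force: 14.1
```

```bash
python3 st.py; python3 - <<'E'
from kin import *
p,T,q=cur()
# refine spindle from top/scene images taken with guard up, and wrist w2
for n in('scene2','top2'):
    d=np.load(n+'.npz');W,im=d['W'],d['im'];h=cv2.cvtColor(im,cv2.COLOR_RGB2HSV).astype(int)
    b=(abs(h[...,0]-115)<10)&(h[...,1]>130)&(W[...,0]>.4)&(W[...,0]<.53)&(W[...,1]<-.15)&(W[...,1]>-.3)
    z=W[...,2]
    f=b&(z<.022);t=b&(z>.037)&(z<.05)
    print(n,f.sum(),t.sum(),cv2.minEnclosingCircle(W[f][:,:2].astype(np.float32)),cv2.minEnclosingCircle(W[t][:,:2].astype(np.float32)) if t.any() else 0)
    o=np.array([.531,-.254,0])
E
```

```text
t 15.85 q [ 0.433  0.622  1.554 -0.614  1.607  0.903] p [0.4443 0.1164 0.0497]
[[ 0.184  0.961 -0.207]
 [ 0.625 -0.277 -0.73 ]
 [-0.759  0.005 -0.651]]
scene2 163 47 ((0.4628130793571472, -0.21408359706401825), 0.03328941389918327) ((0.46232321858406067, -0.21328267455101013), 0.011461230926215649)
top2 35 0 ((0.46645423769950867, -0.1866050660610199), 0.017315782606601715) 0
```

Emit:
{"op": "jog_arm", "data": {"targets": [[[55, 0, 0, 0, 0], [55, -21, 0, -18, 0], [55, -46, 0, -39, 0]]]}}

```text
time_s: 16.23
tcp_pos: [0.4431, 0.1156, 0.1094]
eef_rot: [0.252, 0.726, 0.546, -0.333]
contact_force: [-0.1, -0.3, -1.4]
grip_width: 0.0574
finger_force: 13.8
```

Emit:
{"op": "jog_arm", "data": {"targets": [[[55, -20, 10, 24, 0], [55, -48, 25, 57, 0], [55, -76, 40, 90, 0], [55, -101, 53, 118, 0], [55, -116, 60, 136, 0]]]}}

```text
time_s: 16.85
tcp_pos: [0.4516, -0.0741, 0.1091]
eef_rot: [0.252, 0.727, 0.545, -0.333]
contact_force: [-0.1, 0.2, -0.4]
grip_width: 0.0578
finger_force: 13.8
```

```bash
python3 st.py; python3 - <<'E'
from kin import *
p,T,q=cur()
print(shift([.460,-.2264,.105]),bot.state()['grip_width'])
for n in('top','scene'):
    c=cam(n);W=world(c);im=c['image']
    m=(W[...,2]>.105)&(W[...,2]<.145)&(abs(W[...,0]-p[0])<.06)&(abs(W[...,1]-p[1]-.013)<.06)&(im.min(2)>90)
    P=W[m];print(n,m.sum(),P[:,2].max() if m.any() else 0, cv2.minEnclosingCircle(P[:,:2].astype(np.float32)) if m.any() else 0)
save(cam('scene')['image'],'s3')
E
```

```text
t 16.85 q [ 0.113  0.351  1.798 -0.784  1.457  0.683] p [ 0.4516 -0.0741  0.1091]
[[ 0.184  0.961 -0.208]
 [ 0.625 -0.278 -0.73 ]
 [-0.759  0.004 -0.651]]
[-90.5  50.4 112.1] 0.05784995903965691
top 357 0.13449751778518362 ((0.455142617225647, -0.06128552928566933), 0.030564816668629646)
scene 9 0.11673178626036126 ((0.46244388818740845, -0.09136340767145157), 0.007284196559339762)
```

View pics/s3.png

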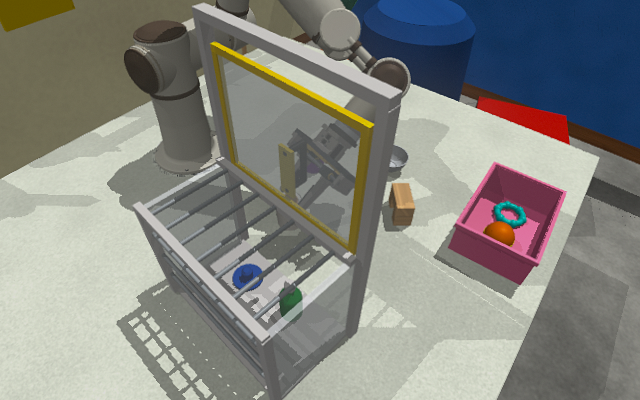

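The roll hangs in the gripper, upright and level in front of the open hutch. The spindle is at (247,277) and the guard is fully up. Now I insert it.

Emit:
{"op": "jog_arm", "data": {"targets": [[[55, -20, 11, 25, 0], [55, -42, 23, 52, 0], [55, -62, 34, 76, 0], [55, -72, 40, 88, 0]]]}}

```text
time_s: 17.5
tcp_pos: [0.4591, -0.193, 0.1067]
eef_rot: [0.253, 0.727, 0.546, -0.332]
contact_force: [-0.5, 0.7, -1.3]
grip_width: 0.0574
finger_force: 13.8
```

Emit:
{"op": "jog_arm", "data": {"targets": [[[55, -7, 4, 9, 0], [55, -14, 8, 18, 0], [55, -18, 10, 24, 0], [55, -18, 10, 24, 0]]]}}

```text
time_s: 18.0
tcp_pos: [0.4602, -0.2244, 0.1049]
eef_rot: [0.253, 0.727, 0.546, -0.332]
contact_force: [-0.6, -0.5, -2.0]
grip_width: 0.0574
finger_force: 13.8
```

```bash
python3 st.py; python3 - <<'E'
from kin import *
p,T,q=cur()
print(shift([.4594,-.2266,.0657]),bot.state()['contact_force'])
for n in('scene','top'):
    c=cam(n);W=world(c);im=c['image'];h=cv2.cvtColor(im,cv2.COLOR_RGB2HSV).astype(int)
    m=(W[...,2]>.112)&(W[...,2]<.145)&(abs(W[...,0]-.4627)<.05)&(abs(W[...,1]+.2138)<.05)&(im.min(2)>70)
    P=W[m];print(n,m.sum(),cv2.minEnclosingCircle(P[:,:2].astype(np.float32)) if m.any() else 0)
    if n=='scene':
        save(cv2.resize(im[200:330,150:350],None,fx=4,fy=4,interpolation=cv2.INTER_CUBIC),'s4')
E
```

```text
t 18.0 q [-0.17   0.313  1.859 -0.913  1.264  0.541] p [ 0.4602 -0.2244  0.1049]
[[ 0.184  0.961 -0.208]
 [ 0.625 -0.277 -0.73 ]
 [-0.759  0.004 -0.651]]
[28.2 -0.3 27.3] [-0.55071539 -0.50497067 -2.00693971]
scene 293 ((0.4681006968021393, -0.1981172114610672), 0.0448889285326004)
top 0 0
```

View pics/s4.png

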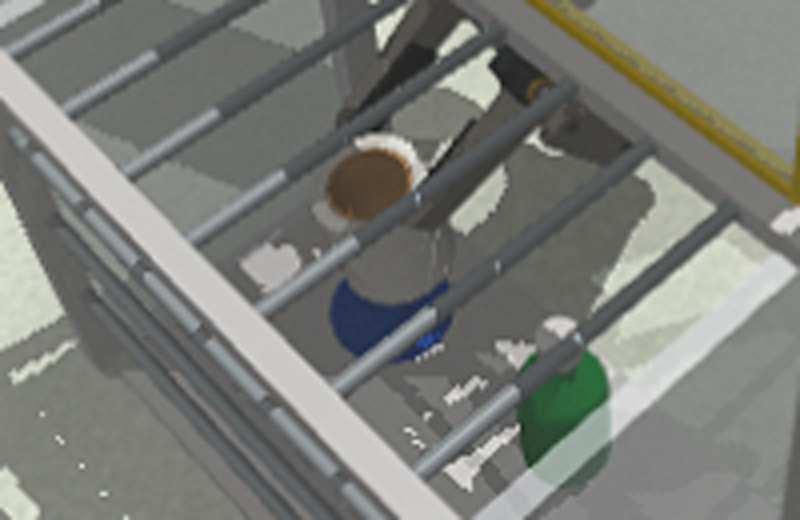

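The roll (375,190 to 420,280) hangs directly above the blue foot (392,330). Lowering.

Emit:
{"op": "jog_arm", "data": {"targets": [[[55, 4, 0, 4, 0], [55, 10, 0, 10, 0], [55, 17, 0, 16, 0], [55, 23, 0, 22, 0], [55, 27, 0, 26, 0]]]}}

```text
time_s: 18.73
tcp_pos: [0.46, -0.227, 0.0689]
eef_rot: [0.254, 0.726, 0.545, -0.334]
contact_force: [-1.8, 9.0, 20.0]
grip_width: 0.058
finger_force: 17.1
```

Emit:
{"op": "jog_arm", "data": {"targets": [[[55, 1, 0, 1, 0], [55, 1, 0, 1, 0]]]}}

```text
time_s: 18.98
tcp_pos: [0.4603, -0.2271, 0.069]
eef_rot: [0.254, 0.726, 0.545, -0.334]
contact_force: [-3.1, 7.0, 13.5]
grip_width: 0.0579
finger_force: 16.0
```

Emit:
{"op": "jog_arm", "data": {"targets": [[[80, 0, 0, 0, 0], [80, 0, 0, 0, 0], [80, 0, 0, 0, 0], [80, 0, 0, 0, 0]]]}}

```text
time_s: 19.48
tcp_pos: [0.4598, -0.2266, 0.066]
eef_rot: [0.253, 0.726, 0.546, -0.333]
contact_force: [-0.0, 0.9, 0.1]
grip_width: 0.0799
finger_force: 0.0
```

Emit:
{"op": "jog_arm", "data": {"targets": [[[80, 0, 0, -20, 0], [80, 0, 0, -50, 0], [80, 0, 0, -90, 0], [80, 0, 0, -140, 0]]]}}

```text
time_s: 19.98
tcp_pos: [0.4888, -0.1226, 0.1587]
eef_rot: [0.252, 0.727, 0.546, -0.332]
contact_force: [0.8, 0.2, -0.5]
grip_width: 0.08
finger_force: 0.0
```

```bash
python3 st.py; python3 - <<'E'
from kin import *
c=cam('scene');W=world(c);im=c['image']
m=(W[...,2]>.05)&(W[...,2]<.12)&(abs(W[...,0]-.4627)<.05)&(abs(W[...,1]+.2138)<.05)&(im.min(2)>90)
P=W[m];print(m.sum(),np.percentile(P[:,2],[50,80,90,95,98]).round(4)); t=P[P[:,2]>.079];print(cv2.minEnclosingCircle(t[:,:2].astype(np.float32)))
save(np.vstack([cv2.resize(im[200:330,150:350],None,fx=2,fy=2,interpolation=cv2.INTER_CUBIC),cam('wrist')['image'][::1,:400][:300]]),'s5')
E
```

```text
t 19.98 q [ 0.021  0.324  1.717 -0.816  1.474  0.548] p [ 0.4888 -0.1226  0.1587]
[[ 0.183  0.961 -0.208]
 [ 0.625 -0.277 -0.73 ]
 [-0.759  0.004 -0.651]]
489 [0.0824 0.0864 0.0871 0.0876 0.0881]
((0.4648524522781372, -0.20551469922065735), 0.03159056603908539)
```

View pics/s5.png

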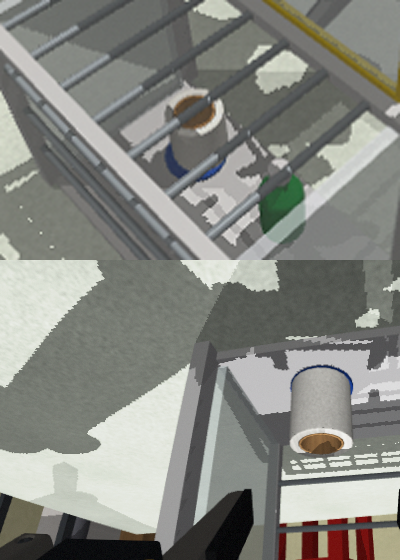

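The roll stands on the foot with its top at z ≈ 0.0865 m (0.086 expected). Its bore is at (197,108) with the blue rim visible around the base, so it is seated. Back to the handle.

Emit:
{"op": "jog_arm", "data": {"targets": [[[60, 0, 0, -60, 0], [60, 0, 0, -120, 0], [60, 0, 0, -140, 0]]]}}

```text
time_s: 20.45
tcp_pos: [0.5193, -0.0199, 0.251]
eef_rot: [0.254, 0.727, 0.546, -0.33]
contact_force: [0.1, 0.4, -0.4]
grip_width: 0.0598
finger_force: 0.0
```

```bash
python3 st.py; python3 - <<'E'
from kin import *
p,T,q=cur();z=T.as_matrix()[:,2];g=np.array([.542,-.1282,.3172])
print(shift(g-.09*z),shift(g))
E
```

```text
t 20.45 q [ 0.188  0.357  1.477 -0.758  1.726  0.514] p [ 0.5193 -0.0199  0.251 ]
[[ 0.185  0.962 -0.203]
 [ 0.626 -0.275 -0.73 ]
 [-0.758  0.008 -0.653]]
[-113.7   52.1  -58.8] [-113.7   52.1   31.2]
```

Emit:
{"op": "jog_arm", "data": {"targets": [[[60, -40, 18, -40, 0], [60, -80, 36, -60, 0], [60, -114, 53, -59, 0], [60, -114, 53, -14, 0], [60, -114, 53, 31, 0]]]}}

```text
time_s: 21.08
tcp_pos: [0.5414, -0.1315, 0.3145]
eef_rot: [0.253, 0.727, 0.546, -0.332]
contact_force: [0.5, 0.0, 0.1]
grip_width: 0.0601
finger_force: 0.0
```

Emit:
{"op": "jog_arm", "data": {"targets": [[[5, 0, 0, 0, 0], [5, 0, 0, 0, 0], [5, 0, 0, 0, 0], [5, 0, 0, 0, 0], [5, 0, 0, 0, 0]]], "newtons": 30}}

```text
time_s: 21.7
tcp_pos: [0.5419, -0.1302, 0.3155]
eef_rot: [0.253, 0.726, 0.546, -0.332]
contact_force: [0.3, 0.1, 0.1]
grip_width: 0.0122
finger_force: 0.3
```

Emit:
{"op": "jog_arm", "data": {"targets": [[[5, 0, 0, 0, 0], [5, 0, 0, 0, 0], [5, 0, 0, 0, 0]]]}}

```text
time_s: 22.08
tcp_pos: [0.5418, -0.1302, 0.3152]
eef_rot: [0.253, 0.727, 0.546, -0.332]
contact_force: [1.0, 5.9, 0.3]
grip_width: 0.0101
finger_force: 30.0
```

```bash
python3 st.py
```

```text
t 22.07 q [ 0.007  0.285  1.437 -0.822  1.682  0.307] p [ 0.5418 -0.1302  0.3152]
[[ 0.184  0.961 -0.206]
 [ 0.625 -0.276 -0.73 ]
 [-0.758  0.005 -0.652]]
```

Emit:
{"op": "jog_arm", "data": {"targets": [[[5, 5, 0, 4, 0], [5, 13, 0, 11, 0], [5, 23, 0, 20, 0], [5, 32, 0, 27, 0], [5, 42, 0, 36, 0]]]}}

```text
time_s: 22.7
tcp_pos: [0.5417, -0.1302, 0.259]
eef_rot: [0.252, 0.727, 0.546, -0.332]
contact_force: [0.3, 6.9, 2.1]
grip_width: 0.0101
finger_force: 30.0
```

Emit:
{"op": "jog_arm", "data": {"targets": [[[5, 9, 0, 8, 0], [5, 19, 0, 16, 0], [5, 29, 0, 25, 0], [5, 38, 0, 33, 0], [5, 48, 0, 41, 0]]]}}

```text
time_s: 23.32
tcp_pos: [0.5418, -0.1301, 0.1957]
eef_rot: [0.252, 0.727, 0.546, -0.332]
contact_force: [-0.2, 4.3, 3.8]
grip_width: 0.0098
finger_force: 30.0
```

Emit:
{"op": "jog_arm", "data": {"targets": [[[5, 9, 0, 8, 0], [5, 19, 0, 16, 0], [5, 29, 0, 25, 0], [5, 38, 0, 33, 0], [5, 46, 0, 40, 0]]]}}

```text
time_s: 23.95
tcp_pos: [0.5418, -0.1302, 0.1343]
eef_rot: [0.252, 0.727, 0.546, -0.332]
contact_force: [-0.5, 9.0, 2.2]
grip_width: 0.0101
finger_force: 30.0
```

```bash
python3 st.py;  python3 - <<'E'
from kin import *
p,T,q=cur();print(shift([.542,-.1302,.0745]))
E
```

```text
t 23.95 q [ 0.007  0.472  1.574 -0.821  1.461  0.542] p [ 0.5418 -0.1302  0.1343]
[[ 0.183  0.961 -0.208]
 [ 0.626 -0.277 -0.729]
 [-0.758  0.003 -0.652]]
[45.4  0.1 39. ]
```

Emit:
{"op": "jog_arm", "data": {"targets": [[[5, 9, 0, 8, 0], [5, 18, 0, 15, 0], [5, 26, 0, 22, 0], [5, 33, 0, 28, 0], [5, 38, 0, 33, 0]]]}}

```text
time_s: 24.58
tcp_pos: [0.5417, -0.1302, 0.0838]
eef_rot: [0.252, 0.727, 0.546, -0.332]
contact_force: [-0.5, 10.7, 2.6]
grip_width: 0.01
finger_force: 30.0
```

Emit:
{"op": "jog_arm", "data": {"targets": [[[5, 2, 0, 2, 0], [5, 4, 0, 3, 0], [5, 5, 0, 5, 0], [5, 7, 0, 6, 0]]]}}

```text
time_s: 25.08
tcp_pos: [0.5418, -0.1302, 0.0754]
eef_rot: [0.252, 0.727, 0.546, -0.332]
contact_force: [-2.5, 12.3, 7.9]
grip_width: 0.0101
finger_force: 30.0
```

Emit:
{"op": "jog_arm", "data": {"targets": [[[5, 1, 0, 1, 0], [5, 1, 0, 1, 0]]]}}

```text
time_s: 25.32
tcp_pos: [0.5418, -0.1303, 0.0754]
eef_rot: [0.252, 0.727, 0.545, -0.333]
contact_force: [-3.2, 13.9, 10.0]
grip_width: 0.0102
finger_force: 30.0
```

```bash
python3 - <<'E'
from kin import *
for n in('scene',):
    c=cam(n);W=world(c);im=c['image'];h=cv2.cvtColor(im,cv2.COLOR_RGB2HSV).astype(int)
    y=(abs(h[...,0]-25)<5)&(h[...,1]>180)&np.isfinite(W[...,2])&(W[...,1]<-.1)&(W[...,1]>-.2)&(W[...,0]>.36)&(W[...,0]<.72)
    print(n,y.sum(),np.percentile(W[y][:,2],[1,2,50,97,99]).round(4))
E
```

```text
scene 603 [0.0166 0.0174 0.2554 0.2569 0.2574]
```

The guard is on its stop: height unchanged while the force rose, and its top edge is at 0.2555 m. Releasing.

Emit:
{"op": "jog_arm", "data": {"targets": [[[60, 0, 0, 0, 0], [60, 0, 0, 0, 0], [60, 0, 0, 0, 0], [60, 0, 0, 0, 0]]]}}

```text
time_s: 25.88
tcp_pos: [0.5422, -0.1318, 0.0745]
eef_rot: [0.253, 0.727, 0.546, -0.333]
contact_force: [0.2, 0.4, 0.0]
grip_width: 0.0477
finger_force: 0.0
```

Emit:
{"op": "jog_arm", "data": {"targets": [[[60, 0, 0, -25, 0], [60, 0, 0, -65, 0], [60, 0, 0, -110, 0], [60, -30, 0, -150, 0], [60, -30, 0, -150, 0]]]}}

```text
time_s: 26.5
tcp_pos: [0.5708, -0.0398, 0.1997]
eef_rot: [0.255, 0.728, 0.545, -0.329]
contact_force: [-0.6, -0.1, -0.6]
grip_width: 0.0601
finger_force: 0.0
```

```bash
python3 st.py; python3 - <<'E'
from kin import *
c=cam('scene');W=world(c);im=c['image'];h=cv2.cvtColor(im,cv2.COLOR_RGB2HSV).astype(int)
y=(abs(h[...,0]-25)<5)&(h[...,1]>180)&np.isfinite(W[...,2])&(W[...,1]<-.1)&(W[...,1]>-.2)&(W[...,0]>.36)&(W[...,0]<.72)
print(y.sum(),np.percentile(W[y][:,2],[1,50,97,99]).round(4))
m=(W[...,2]>.05)&(W[...,2]<.12)&(abs(W[...,0]-.4627)<.05)&(abs(W[...,1]+.2138)<.05)&(im.min(2)>90)
print('roll top',np.percentile(W[m][:,2],[80,95]).round(4))
save(im,'s6')
E
```

```text
t 26.5 q [ 0.145  0.506  1.384 -0.77   1.655  0.527] p [ 0.5708 -0.0398  0.1997]
[[ 0.189  0.961 -0.2  ]
 [ 0.625 -0.275 -0.73 ]
 [-0.757  0.013 -0.653]]
582 [0.0171 0.2554 0.2569 0.2572]
roll top [0.0872 0.0883]
```

View pics/s6.png

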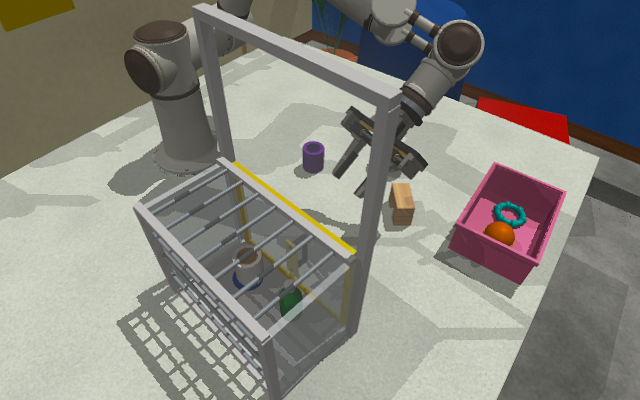

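The guard is shut (bar at (295,205)), the roll is on the spindle (247,265), and the bottle (291,300), block (401,200) and purple roll (313,156) are unmoved; the gripper is clear of everything.

```bash
python3 -c "
from plant import bot
print(bot.hand_in())"
```

```text
the job is handed in; nothing more can be done
None
```

The job is handed in at about 26.5 s: the guard was raised to its top stop, the roll stands fully down on the blue spindle, the guard is shut and released, the bottle and block look unmoved in the last picture, and the bowl, hidden by the arm in that view, was never approached.

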